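Fetch the rod clamp from the tilt bin behind the measuring cylinder

TASK

The tall measuring cylinder is standing in the way of the tilt bin: first move it aside and stand it upright, whole foot on the round cork mat, without ever tipping it over. Then tilt the bin all the way forward on its pivot, take the rod clamp out of its back and lay it flat inside the steel tray, and finally push the bin fully shut again. Leave the beaker, the dropper bottle and the flask where they are.

Things in the scene. Friction and masses are not known exactly. Their poses are not given: they have to be found in the camera images.
- rack: Fixed grey sheet-metal rack carrying the tilt bin, 215 deep x 226 wide x 210 mm high. Origin on the bench straight below the hinge and the shut bin's front panel; +x points into the rack, away from the robot, +y along the hinge line, z up. Side walls (y=+-109 mm, 6 mm thick) and clear cover only behind x=+75 mm; in front of that just low feet 33 mm high.
- bin_hinge (a point): Middle of the bin's hinge line, 15 mm above the rack's origin; the line runs along the rack's y.
- cover_edge (a point): Middle of the front edge (top side) of the rack's fixed clear acrylic cover: 75 mm behind the rack's origin, 210 mm up, 4 mm thick, reaching back to x=+205 mm. It keeps the back of the shut bin out of reach from above.
- bin (a joint): Tilt of the white plastic bin about the hinge, rad: 0 = shut (front panel upright), 0.9 = fully forward towards the robot, at a stop. Damped. With the clamp in it the bin falls back shut below about 0.3 and sinks forward by its own weight beyond about 0.5; empty it falls shut below about 0.2, forward beyond 0.3. 2 to 5 N at the rim moves it. Front panel 190 wide, 8 thick, 200 mm from hinge to rim.
- bin_rim (a point): Middle of the bin's front rim: centre of a round steel bead 14 mm thick, 190 mm long along y, on top of the front panel, 200 mm from the hinge. Shut: 215 mm above the bench, right above the hinge, with 68 mm free behind it up to the cover's edge. Fully forward: 157 mm in front of the hinge, 139 mm above the bench. z points up the panel, away from the hinge; x into the bin.
- bin_back (a point): Inner back corner of the bin, middle of the line where floor and back wall meet (axes as bin_rim). The floor, 170 mm long, runs from the front panel (140 mm from the hinge) to here; shut, it slopes 0.7 rad down to the back; fully forward, 0.2 rad down to the front. Back and side walls (5 mm thick) stand 50 mm above the floor, square to it; inner width 180 mm.
- clamp: Loose aluminium rod clamp, 0.2 kg, 112 mm long (x), bar 24 wide (y), 24 high (z). Origin mid-underside. -x end: boss block 38 mm wide, 30 long, 26 high, with a thumb screw up to z=42 mm. +x end: two black rubber jaws, 34 mm wide, 19 high, x=+35 to +57 mm. The plain bar from x=-25 to +35 mm can be gripped across y.
- clamp_mid (a point): Centre of the clamp's bar, 12 mm above its underside; axes as the clamp. The clamp starts on the bin's sloping floor at the very back, jaws against the back wall, screw up, along the bin's depth; it stays lying on the floor as the bin tilts, though it may slide forward or turn a little.
- cylinder: Loose tall glass measuring cylinder with a heavy stopper, 0.2 kg, 210 mm high. Origin at the centre of its underside, z up. Foot 62 mm in diameter; straight tube 30 mm in diameter from 14 to 190 mm; collar 36 mm wide at 190 to 194 mm, stopper 34 mm wide to 210 mm. Top-heavy: tips over easily if pushed or moved fast. It starts 70 to 120 mm in front of the bin's front panel, in the bin's way.
- mat: Fixed round cork mat, 130 mm in diameter, 4 mm thick; origin at the centre of its underside. It lies to one side of the bin, left or right.
- tray: Fixed shallow stainless steel tray on the other side of the bin, 170 (x) x 140 (y) x 18 mm high, wall and floor 4 mm thick; origin at the centre of its underside.
- beaker: Bystander: glass beaker, 72 mm wide, 95 mm high; origin at the centre of its underside.
- dropper: Bystander: amber dropper bottle, 56 mm wide, 120 mm high; origin at the centre of its underside.
- flask: Bystander: conical glass flask, 76 mm wide, 108 mm high; origin at the centre of its underside.

How it is judged:
On the way, in this order (a step that is already met when the one before it is completed fails the run):
1. the measuring cylinder stands upright and released on the cork mat (horizontal distance between cylinder and mat below 0.036 m and z of cylinder in the frame of mat below 0.008 m and angle between cylinder's own z axis and vertical below 0.08 rad and linear speed of cylinder below 0.03 m/s and contact force between the fingers and cylinder below 0.3 N), for 0.2 s.
2. the bin is tilted fully forward (value of joint bin above 0.82 rad), for 0.2 s.
At the end, for the whole second after the job is handed in: The cylinder stands upright (within 0.08 rad) with its whole foot on the cork mat (centre within 36 mm of the mat's), the clamp lies flat (within 0.13 rad) on the floor of the steel tray, and the bin is shut (within 0.04 rad); all released and at rest (all of step 1 and x of clamp_mid in the frame of tray between -0.075 and 0.075 m and y of clamp_mid in the frame of tray between -0.06 and 0.06 m and z of clamp_mid in the frame of tray between 0 and 0.035 m and angle between clamp's own x axis and vertical between 1.44 and 1.7 rad and linear speed of clamp below 0.03 m/s and value of joint bin below 0.04 rad); the robot touches nothing.
It fails at once if the measuring cylinder is tipped more than 0.35 rad (angle between cylinder's own z axis and vertical above 0.35 rad).
It fails at once if the beaker is moved more than 30 mm (distance of beaker from where it was at the start of the episode above 0.03 m).
It fails at once if the dropper is moved more than 30 mm (distance of dropper from where it was at the start of the episode above 0.03 m).
It fails at once if the flask is moved more than 30 mm (distance of flask from where it was at the start of the episode above 0.03 m).
It also fails if it takes over 72 s, if anything falls off the work surface, if the arm or the gripper's body presses on something with over 40 N, if the wrist force passes 120 N, or if a joint passes its speed limit or range.

ROBOT

A 6-joint arm with a two-finger parallel gripper is mounted at the origin on the work surface. World frame = base frame: x ahead of the robot, y to its left, z up, the work surface at z = 0. Lengths are in m, angles in rad, forces in N, time in s.
With the tool pointing down it reaches from about 0.3 to 0.85 m from the base axis. Payload 4.2 kg.
Tool frame: the origin (TCP) lies at the very end of the fingers, on their centre line; the grasp point (between the pads) lies env.grip_point_offset behind it (env.grip_point_offset is the distance from the TCP to the grasp point, in m); z points along the fingers, y is the line along which they close (so a half turn about z gives the same grasp; the last joint's range is limited). The gripper opens to 91 mm and grips with 3 to 60 N. Pads are 32 mm wide; open, the fingers measure 118 mm over their backs; the gripper's body (76 mm by 178 mm) begins 60 mm behind the grasp point.
Start: joints at [-1.187, 0.32, 1.565, -0, 1.257, -0.02], TCP at [0.226, -0.529, 0.179] pointing down, gripper open.
Joint ranges: [-3.11, 3.11], [-0.84, 2.01], [0.21, 2.61], [-1.34, 4.49], [0.05, 2.63], [-2.56, 2.56]. Speed limits (rad/s): [2.57, 2.57, 3.14, 3.14, 3.14, 3.14].

INTERFACE

Orientations are given as a rotation vector (axis times angle).
In Python, from plant import status, eyes, order, env gives the robot as it stands. The module is installed in compiled form; this text tells all that it offers.
- The arm moves only by the shell command python3 -m pendant 'ROWS' [OPENING] [FORCE]. ROWS is JSON, a list of rows, each a list of 6 numbers: the shift along the world's x, y, z scaled (see below), then the turn, a rotation vector about the world's x, y, z scaled (see below). In form: [[tx, ty, tz, ax, ay, az], ...]. A call has 1 to 5 rows; each row is the pose to reach, as a shift and turn from the pose commanded when the call began; what a row does not reach only later rows make up. The controller multiplies each number of a shift by 150 mm and each number of a turn by 90 degrees. A row lasts 1/8 s, in which the tool goes at most 62.5 mm and 10.7 degrees, less where a joint would pass 70% of its speed; a pose out of reach is approached as far as the arm can. A call with a number of a shift or a turn outside -1 to 1 is refused whole. A call with a gripper value outside its range is refused whole. OPENING is the closure, from 0 (fully open) to 1 (shut), set as the call begins (- or left out, the last holds). The fingers move at their own pace and stop on an object; FORCE is the grip in N (left out, the last holds). Time passes only in rows, so rows that repeat a pose let the fingers close. It gives the time, the measured TCP pose, the force, the opening and the grip force at its end, in the units of the state.
- status.get_obs(): the state, without advancing time (a new reading comes with each control period).
- eyes.snapshot(name): name is "scene" or "top" or "wrist"; returns a dict with "color" (480x640x3 uint8, red, green, blue), "depth" (480x640 float32, m along the optical axis (not along the pixel's ray), 0 where there is no reading), "intrinsics" (3x3 intrinsics, pixels), "view" (4x4, takes a point from world to camera coordinates). Camera axes: x right, y up, looking along -z (the intrinsics and any distortion apply to the point x, -y, -z); pixel columns grow to the right and rows downward; lengths in m; the calibration is good to about 2 mm. A picture is of the moment at which its call begins.
- order.hand_in(): hands the job in; it is judged then, once.
The state is a dict: "time": time; "joints": joint angles; "qd": joint speeds; "effort": joint torques, N m; "position": TCP position; "tcp_rot": TCP orientation; "ft_force": force on the tool from outside, world axes, zero at the start; "wrist_torque": the same for the moment, N m; "finger_gap": opening from 0.0 (shut) to 1.0 (fully open); "grasp_force": force on a finger pad.
Only numpy, scipy, OpenCV 4.12 (cv2) and the standard library are available. Lean on these libraries where they do the work, as an engineer would, in place of code of your own. Each camera call takes 0.05 s, during which the arm holds its last target. There are 200 camera calls.

## Working session

There is one attempt and no reset: what is moved stays moved. The work goes in short steps, Python scripts to look and compute and a shell command to move; the robot and the scene stay as the last step left them, time stands still between calls to the robot, and variables do not carry over. Pictures are saved under pics/ and viewed, at most 10 in all, crops included, and the job is handed in when it is done.

```bash
mkdir -p pics; cat > h.py <<'E'
import numpy as np,cv2
from plant import status,eyes,order,env
def snap(n,f=None):
    s=eyes.snapshot(n)
    np.savez('%s.npz'%(f or n),**s)
    if f: cv2.imwrite('pics/%s.png'%f,s['color'][:,:,::-1])
    return s
def pt(s,u,v):
    d=s['depth'][int(v),int(u)];K=s['intrinsics']
    p=np.array([(u-K[0,2])/K[0,0]*d,-(v-K[1,2])/K[1,1]*d,-d,1])
    return (np.linalg.inv(s['view'])@p)[:3]
def cloud(s):
    K=s['intrinsics'];d=s['depth'];v,u=np.mgrid[:480,:640]
    P=np.stack([(u-K[0,2])/K[0,0]*d,-(v-K[1,2])/K[1,1]*d,-d,np.ones_like(d)],-1)
    return (P@np.linalg.inv(s['view']).T)[...,:3]
E
python3 - <<'E'
from h import *
a=snap('scene','scene0');b=snap('top','top0')
print(status.get_obs(),env.grip_point_offset)
for s in(a,b):print(np.linalg.inv(s['view']).round(3),s['intrinsics'])
E
```

```text
{'time': 0.1, 'joints': array([-1.18700347e+00,  3.20256140e-01,  1.56552163e+00, -7.48156264e-06,
        1.25739859e+00, -2.00200334e-02]), 'qd': array([ 0.00085861, -0.0029911 , -0.00382445,  0.00058649, -0.0006581 ,
        0.00030963]), 'effort': array([ 5.35578442e-05, -4.13332307e+01, -2.32509917e+01,  7.29229697e-02,
        4.22432029e-02, -7.25301061e-05]), 'position': array([ 0.22573766, -0.52830383,  0.17860196]), 'tcp_rot': array([-3.07624904e+00, -6.29698310e-01,  4.60747607e-04]), 'ft_force': array([ 1.09119467,  0.08448918, -0.63508761]), 'wrist_torque': array([ 0.0069688 , -0.03081831, -0.00075733]), 'grasp_force': 0.0, 'finger_gap': 1.0000569566526092} 0.0188
[[-0.702 -0.596  0.39   1.141]
 [ 0.712 -0.597  0.369  0.564]
 [ 0.013  0.537  0.844  1.297]
 [ 0.     0.     0.     1.   ]] [[578.48330474   0.         316.30698108]
 [  0.         578.48330474 236.20001699]
 [  0.           0.           1.        ]]
[[ 0.016  0.986 -0.164  0.425]
 [-0.999  0.021  0.028  0.087]
 [ 0.031  0.163  0.986  1.105]
 [ 0.     0.     0.     1.   ]] [[459.24952295   0.         320.36511407]
 [  0.         459.24952295 235.95195127]
 [  0.           0.           1.        ]]
```

View pics/scene0.png

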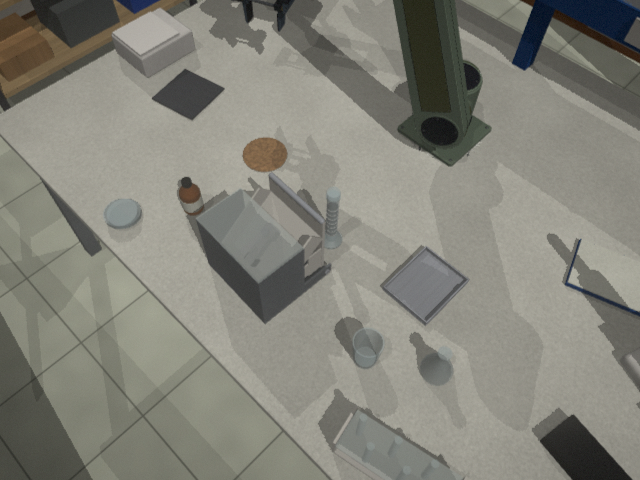

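View pics/top0.png

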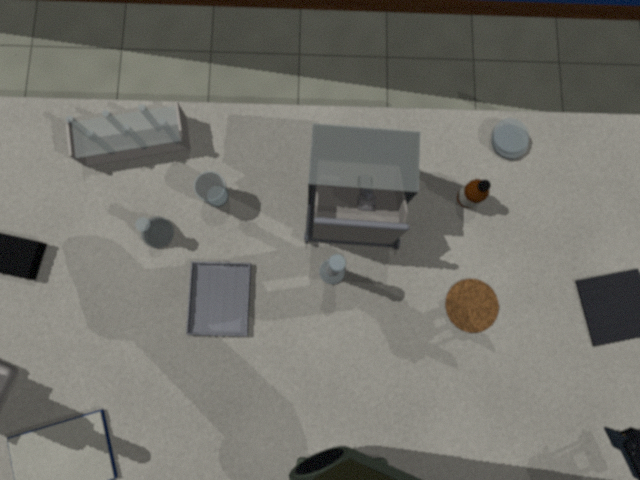

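Scene view: cylinder at (333,215), bin rim (300,205), mat (265,154), tray (425,284). Top view: cylinder stopper (337,262) with foot around (334,272), mat (472,306), tray (220,300), bin rim about (316,221)–(408,228), clamp (366,190), dropper (477,192), beaker (215,190), flask (155,230).

```bash
cat > m.py <<'E'
from h import *
a=np.load('scene0.npz');b=np.load('top0.npz')
C=cloud(b);D=cloud(a)
hsv=cv2.cvtColor(b['color'],cv2.COLOR_RGB2HSV)
print('depth pts top')
for n,p in dict(mat=(472,306),traymid=(220,300),tray1=(196,264),tray2=(251,265),tray3=(247,335),tray4=(190,334),stop=(337,262),foot=(326,277),rimL=(318,221),rimR=(406,227),covL=(312,186),covR=(417,192),drop=(482,186),beak=(213,188),flask=(157,232),clamp=(366,190)).items(): print(n,pt(b,*p).round(3))
print('scene')
for n,p in dict(mat=(265,154),tray=(425,284),stop=(333,190),stoptop=(334,185),tube=(332,215),rimL=(322,218),rimR=(273,178)).items(): print(n,pt(a,*p).round(3))
# mats by colour
for s,X in((a,D),(b,C)):
    h=cv2.cvtColor(s['color'],cv2.COLOR_RGB2HSV)
    m=(h[...,0]>5)&(h[...,0]<22)&(h[...,1]>90)&(X[...,2]<.012)&(X[...,2]>-.005)&(abs(X[...,1]+.2)<.2)&(X[...,0]<.5)
    P=X[m][:,:2].astype(np.float32); print('mat',cv2.minEnclosingCircle(P),P.mean(0),np.median(X[m][:,2]))
# cylinder band
P=np.concatenate([C.reshape(-1,3),D.reshape(-1,3)])
m=(abs(P[:,0]-.39)<.09)&(abs(P[:,1]-.06)<.06)&(P[:,2]>.03)&(P[:,2]<.25)
for z in np.arange(.03,.22,.02):
    q=P[m&(abs(P[:,2]-z)<.01)]; print(z.round(2),len(q),q.min(0).round(3) if len(q) else '',q.max(0).round(3) if len(q) else '')
E
python3 m.py
python3 - <<'E'
from h import *
b=cv2.imread('pics/top0.png');a=cv2.imread('pics/scene0.png')
A=cv2.resize(b[110:300,290:430],None,fx=2.8,fy=2.8,interpolation=2);B=cv2.resize(a[165:325,190:350],None,fx=2.5,fy=2.5,interpolation=2)
B=cv2.copyMakeBorder(B,0,A.shape[0]-B.shape[0],0,0,0);cv2.imwrite('pics/crop1.png',np.hstack([A,B]))
E
```

```text
depth pts top
mat [ 0.446 -0.309  0.007]
traymid [0.45  0.29  0.006]
tray1 [0.534 0.352 0.004]
tray2 [ 0.535  0.222 -0.001]
tray3 [0.37  0.224 0.002]
tray4 [ 0.37   0.357 -0.001]
stop [0.523 0.028 0.209]
foot [0.508 0.041 0.008]
rimL [0.601 0.067 0.222]
rimR [ 0.593 -0.106  0.221]
covL [0.425 0.087 1.105]
covR [ 0.67  -0.134  0.203]
drop [ 0.71  -0.302  0.119]
beak [0.722 0.321 0.005]
flask [0.601 0.432 0.057]
clamp [ 0.689 -0.038  0.138]
scene
mat [ 0.448 -0.305  0.007]
tray [0.453 0.293 0.009]
stop [0.517 0.024 0.207]
stoptop [ 0.385 -0.088  0.002]
tube [0.533 0.04  0.136]
rimL [0.601 0.069 0.223]
rimR [ 0.599 -0.094  0.219]
mat ((0.4466515779495239, -0.3080607056617737), 0.0653858408331871) [ 0.4457759 -0.3074216] 0.004452949020391728
mat ((0.44791504740715027, -0.3100743889808655), 0.06407532095909119) [ 0.44514525 -0.30899182] 0.0047192227238010975
0.03 0  
0.05 0  
0.07 0  
0.09 0  
0.11 0  
0.13 0  
0.15 0  
0.17 0  
0.19 0  
0.21 0
```

View pics/crop1.png

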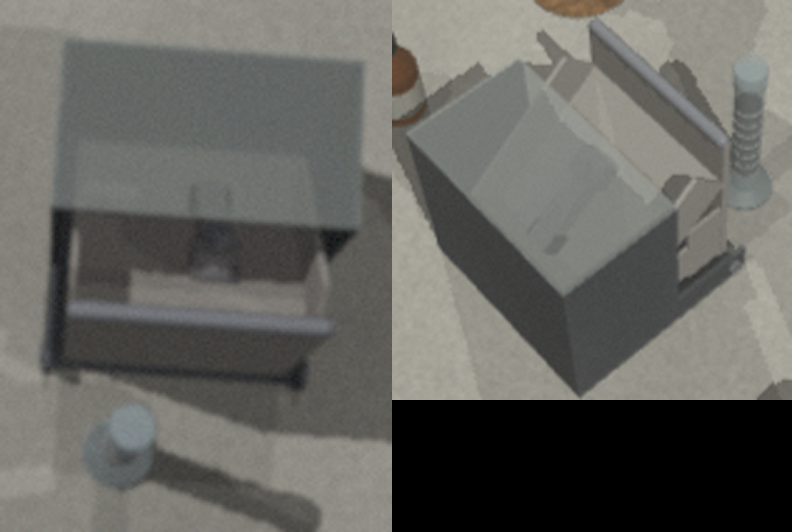

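The crop shows the stopper top at about (337,263) in the top view and (334,193) in the scene view; the foot is around (333,271) top. The bin is shut, the clamp at its back, roughly central.

```bash
cat > m2.py <<'E'
from h import *
a=np.load('scene0.npz');b=np.load('top0.npz')
P=np.concatenate([cloud(b).reshape(-1,3),cloud(a).reshape(-1,3)])
m=(abs(P[:,0]-.515)<.06)&(abs(P[:,1]-.03)<.06)&(P[:,2]<.25)
for z in [.01,.05,.09,.13,.17,.2,.21]:
    q=P[m&(abs(P[:,2]-z)<.006)]
    if z<.02: q=q[q[:,2]>.008]
    print(z,len(q),np.percentile(q,[3,50,97],axis=0).round(3).tolist() if len(q) else '')
for n,s in(('top',b),('scene',a)):
    Q=cloud(s); 
    m=(abs(Q[...,0]-.6)<.035)&(abs(Q[...,1]+.02)<.14)&(Q[...,2]>.212)&(Q[...,2]<.23)
    q=Q[m];f=np.polyfit(q[:,1],q[:,0],1);print('rim',n,len(q),f,np.percentile(q,[1,50,99],axis=0).round(3).tolist())
    m=(abs(Q[...,0]-.75)<.15)&(abs(Q[...,1]+.02)<.16)&(Q[...,2]>.2)&(Q[...,2]<.215)&(Q[...,0]>.63)
    q=Q[m];print('cover',n,len(q),cv2.minAreaRect(q[:,:2].astype(np.float32)))
    m=(abs(Q[...,0]-.45)<.1)&(abs(Q[...,1]-.29)<.1)&(Q[...,2]>.012)&(Q[...,2]<.03)
    q=Q[m];print('tray',n,len(q),cv2.minAreaRect(q[:,:2].astype(np.float32)) if len(q) else '')
# stopper top: triangulate
def ray(s,u,v):
    K=s['intrinsics'];M=np.linalg.inv(s['view']);d=M[:3,:3]@np.array([(u-K[0,2])/K[0,0],-(v-K[1,2])/K[1,1],-1]);return M[:3,3],d/np.linalg.norm(d)
def tri(r):
    A=sum(np.eye(3)-np.outer(d,d) for o,d in r);B=sum((np.eye(3)-np.outer(d,d))@o for o,d in r);return np.linalg.solve(A,B)
print('stoptop',tri([ray(b,336.9,262.5),ray(a,334,190.5)]))
print('mat',tri([ray(b,472,306),ray(a,265,154)]))
print('rimL end',tri([ray(b,290+68/2.8,110+310/2.8),ray(a,190+(726-392)/2.5,165+142/2.5)]))
print('rimR end',tri([ray(b,290+333/2.8,110+327/2.8),ray(a,190+(595-392)/2.5,165+25/2.5)]))
E
python3 m2.py
```

```text
0.01 318 [[0.497, 0.004, 0.008], [0.518, 0.041, 0.011], [0.547, 0.059, 0.016]]
0.05 34 [[0.51, 0.027, 0.045], [0.533, 0.039, 0.051], [0.538, 0.047, 0.055]]
0.09 39 [[0.51, 0.024, 0.085], [0.532, 0.04, 0.09], [0.538, 0.046, 0.095]]
0.13 40 [[0.51, 0.019, 0.125], [0.532, 0.039, 0.131], [0.538, 0.045, 0.135]]
0.17 36 [[0.52, 0.024, 0.164], [0.533, 0.038, 0.171], [0.539, 0.045, 0.175]]
0.2 72 [[0.508, 0.018, 0.194], [0.53, 0.039, 0.198], [0.541, 0.048, 0.206]]
0.21 368 [[0.509, 0.014, 0.206], [0.524, 0.03, 0.21], [0.538, 0.044, 0.214]]
rim top 669 [0.05156367 0.60082733] [[0.59, -0.111, 0.215], [0.6, -0.017, 0.221], [0.61, 0.073, 0.225]]
cover top 6715 ((0.7409877777099609, -0.02700933814048767), (0.22494138777256012, 0.132554829120636), 87.035888671875)
tray top 517 ((0.4556742012500763, 0.2922287881374359), (0.14089596271514893, 0.17019319534301758), 89.53085327148438)
rim scene 436 [0.05213063 0.60227239] [[0.591, -0.107, 0.212], [0.602, -0.011, 0.221], [0.61, 0.076, 0.228]]
cover scene 4996 ((0.7389417886734009, -0.023860640823841095), (0.2275882363319397, 0.1328597515821457), 86.95001220703125)
tray scene 559 ((0.4537726044654846, 0.294808030128479), (0.14166216552257538, 0.17460766434669495), 89.42423248291016)
stoptop [0.52094487 0.02942649 0.21398052]
mat [ 0.44515211 -0.31020177  0.00047601]
rimL end [0.60259545 0.07497059 0.21655332]
rimR end [ 0.59374862 -0.11095805  0.21306321]
```

```bash
python3 -m pendant '[[0.5,1,0.75,0,0,-0.257],[0.5,1,0.75,0,0,-0.257],[0.5,1,0.75,0,0,-0.257],[0.5,1,0.75,0,0,-0.257]]' 0 10
python3 -m pendant '[[0.5,1,0,0,0,0],[0.5,1,0,0,0,0],[0.5,1,0,0,0,0]]'
python3 -m pendant '[[0.5,1,0,0,0,0],[0.5,1,0,0,0,0],[0.5,1,0,0,0,0]]'
python3 -m pendant '[[0.48,0.72,0,0,0,0],[0.48,0.72,0,0,0,0],[0.48,0.72,0,0,0,0],[0.48,0.72,0,0,0,0]]'
python3 - <<'E'
from h import *
s=snap('wrist','wr0');o=status.get_obs();print(o['time'],o['position'],o['tcp_rot'],o['joints'])
P=cloud(s);m=(abs(P[...,0]-.52)<.05)&(abs(P[...,1]-.03)<.05)&(P[...,2]>.15)&(P[...,2]<.24)
q=P[m];print(len(q),np.percentile(q,[2,50,98],axis=0) if len(q) else '')
E
```

```text
time: 0.6
position: [0.3023, -0.3774, 0.2943]
tcp_rot: [3.138, 0.005, 0.005]
ft_force: [-0.7, 0.3, -0.5]
finger_gap: 1.001
grasp_force: 0.0
time: 0.98
position: [0.3761, -0.2272, 0.2908]
tcp_rot: [-3.141, -0.001, 0.002]
ft_force: [-0.0, -0.0, 0.2]
finger_gap: 0.998
grasp_force: 0.0
time: 1.35
position: [0.4515, -0.0772, 0.2907]
tcp_rot: [3.141, 0.002, -0.003]
ft_force: [0.6, 0.1, 0.4]
finger_gap: 1.003
grasp_force: 0.0
time: 1.85
position: [0.5226, 0.0286, 0.2906]
tcp_rot: [3.14, 0.001, -0.004]
ft_force: [0.7, -0.1, 0.4]
finger_gap: 0.999
grasp_force: 0.0
1.9 [0.52238212 0.02808572 0.29108683] [ 3.14059053e+00 -1.01594881e-03 -2.98675515e-03] [ 3.23923247e-02  1.87576789e-01  1.46788062e+00 -9.41004766e-04
  1.48806903e+00  1.60391430e+00]
1801 [[0.50936236 0.01257983 0.15637028]
 [0.52691355 0.0278682  0.20824393]
 [0.53967241 0.043207   0.20977552]]
```

View pics/wr0.png

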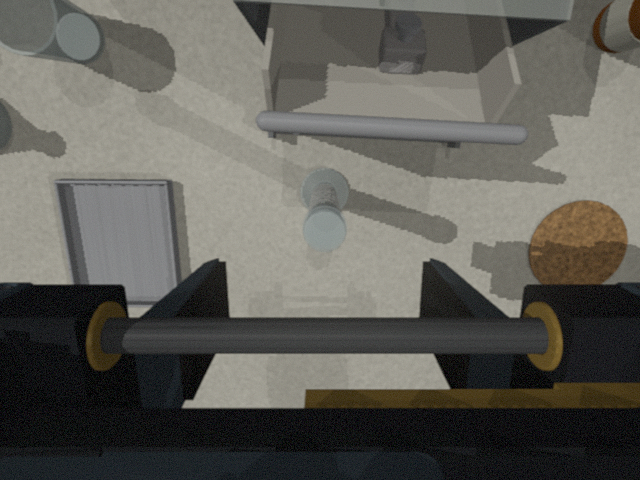

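Wrist view: stopper top at (324,228) right between the fingers, cloud centre (0.524, 0.028) agreeing with the other views; rim bead from (262,122) to (524,135). Descend and grip.

```bash
python3 -m pendant '[[0.01,0,-0.3,0,0,0],[0.01,0,-0.6,0,0,0],[0.01,0,-0.85,0,0,0],[0.01,0,-0.96,0,0,0],[0.01,0,-0.96,0,0,0]]'
python3 -m pendant '[[0,0,0,0,0,0],[0,0,0,0,0,0],[0,0,0,0,0,0],[0,0,0,0,0,0],[0,0,0,0,0,0]]' 1 20
python3 -m pendant '[[0,0,0,0,0,0],[0,0,0,0,0,0],[0,0,0,0,0,0],[0,0,0,0,0,0]]'
python3 -m pendant '[[0,0,0.05,0,0,0],[0,0,0.12,0,0,0],[0,0,0.2,0,0,0],[0,0,0.3,0,0,0],[0,0,0.3,0,0,0]]'
```

```text
time: 2.52
position: [0.5229, 0.0276, 0.1469]
tcp_rot: [3.141, -0.003, -0.005]
ft_force: [0.5, -0.7, -0.5]
finger_gap: 1.0
grasp_force: 0.0
time: 3.15
position: [0.5245, 0.0293, 0.148]
tcp_rot: [3.141, 0.001, 0.0]
ft_force: [0.5, -1.3, -0.3]
finger_gap: 0.48
grasp_force: 0.0
time: 3.65
position: [0.5244, 0.0292, 0.1479]
tcp_rot: [3.141, 0.0, -0.0]
ft_force: [-0.1, -1.4, 0.5]
finger_gap: 0.379
grasp_force: 20.0
time: 4.28
position: [0.5255, 0.0293, 0.1947]
tcp_rot: [-3.142, -0.0, -0.006]
ft_force: [0.1, 0.8, -1.5]
finger_gap: 0.38
grasp_force: 20.0
```

```bash
python3 -m pendant '[[-0.03,-0.06,0,0,0,0],[-0.1,-0.2,0,0,0,0],[-0.2,-0.4,0,0,0,0],[-0.27,-0.6,0,0,0,0],[-0.35,-0.8,0,0,0,0]]'
python3 -m pendant '[[-0.06,-0.2,0,0,0,0],[-0.1,-0.4,0,0,0,0],[-0.13,-0.6,0,0,0,0],[-0.16,-0.8,0,0,0,0],[-0.17,-0.95,0,0,0,0]]'
python3 -m pendant '[[0,-0.15,0,0,0,0],[0,-0.28,0,0,0,0],[0,-0.38,0,0,0,0],[0,-0.45,0,0,0,0],[0,-0.5,0,0,0,0]]'
python3 - <<'E'
from h import *
a=snap('scene','scene1');b=snap('top','top1');s=snap('wrist');o=status.get_obs();p=o['position'];print(o['time'],p,o['tcp_rot'],o['ft_force'],o['finger_gap'])
P=np.concatenate([cloud(x).reshape(-1,3) for x in(a,b)])
m=(abs(P[:,0]-p[0])<.06)&(abs(P[:,1]-p[1])<.06)
for z in np.arange(.03,.2,.015):
    q=P[m&(abs(P[:,2]-z)<.0075)];print(z.round(3),len(q),np.percentile(q,[3,50,97],axis=0).round(3).tolist() if len(q) else '')
A=cv2.imread('pics/scene1.png')[60:220,180:340];cv2.imwrite('pics/crop2.png',cv2.resize(A,None,fx=3.5,fy=3.5,interpolation=2))
E
```

```text
time: 4.9
position: [0.4706, -0.092, 0.1923]
tcp_rot: [3.141, 0.0, -0.002]
ft_force: [-0.1, 0.6, -1.2]
finger_gap: 0.379
grasp_force: 20.0
time: 5.52
position: [0.445, -0.2346, 0.1922]
tcp_rot: [-3.141, 0.001, 0.003]
ft_force: [-1.1, -0.4, -2.1]
finger_gap: 0.379
grasp_force: 20.0
time: 6.15
position: [0.4464, -0.3086, 0.1927]
tcp_rot: [-3.141, -0.0, 0.0]
ft_force: [-0.5, -0.3, -2.4]
finger_gap: 0.378
grasp_force: 20.0
6.3 [ 0.44642387 -0.30816281  0.19279697] [-3.14123312e+00 -2.85674724e-05  2.75110059e-04] [-0.63539475  0.51823756 -2.36098864] 0.379425648192671
0.03 0 
0.045 141 [[0.416, -0.329, 0.044], [0.445, -0.292, 0.051], [0.475, -0.278, 0.052]]
0.06 441 [[0.42, -0.327, 0.053], [0.451, -0.298, 0.056], [0.472, -0.281, 0.064]]
0.075 75 [[0.434, -0.31, 0.068], [0.449, -0.297, 0.075], [0.46, -0.29, 0.082]]
0.09 72 [[0.432, -0.308, 0.083], [0.45, -0.298, 0.09], [0.46, -0.291, 0.097]]
0.105 78 [[0.434, -0.313, 0.099], [0.449, -0.297, 0.105], [0.46, -0.292, 0.112]]
0.12 70 [[0.436, -0.307, 0.113], [0.451, -0.297, 0.12], [0.459, -0.289, 0.126]]
0.135 49 [[0.44, -0.313, 0.128], [0.452, -0.296, 0.135], [0.46, -0.29, 0.142]]
0.15 43 [[0.437, -0.312, 0.144], [0.453, -0.296, 0.149], [0.461, -0.289, 0.157]]
0.165 47 [[0.436, -0.309, 0.158], [0.453, -0.296, 0.165], [0.461, -0.292, 0.172]]
0.18 43 [[0.437, -0.315, 0.173], [0.454, -0.298, 0.179], [0.461, -0.291, 0.187]]
0.195 46 [[0.439, -0.311, 0.188], [0.454, -0.296, 0.193], [0.46, -0.292, 0.201]]
```

View pics/crop2.png

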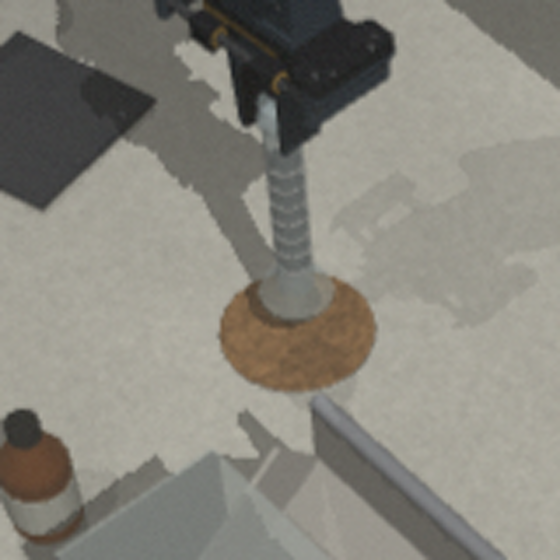

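Held upright (tube vertical within ~0.03 rad), foot bottom ~45 mm above the mat, over the mat centre.

```bash
python3 -m pendant '[[0,0,-0.08,0,0,0],[0,0,-0.16,0,0,0],[0,0,-0.22,0,0,0],[0,0,-0.25,0,0,0],[0,0,-0.26,0,0,0]]'
python3 -m pendant '[[0,0,-0.005,0,0,0],[0,0,-0.01,0,0,0],[0,0,-0.015,0,0,0],[0,0,-0.015,0,0,0]]'
```

```text
time: 6.92
position: [0.4464, -0.3082, 0.1535]
tcp_rot: [-3.141, -0.0, 0.001]
ft_force: [0.4, -0.3, -2.3]
finger_gap: 0.378
grasp_force: 20.0
time: 7.42
position: [0.4466, -0.3085, 0.1519]
tcp_rot: [3.141, 0.0, 0.001]
ft_force: [-0.9, -1.2, -1.2]
finger_gap: 0.379
grasp_force: 20.0
```

```bash
python3 -m pendant '[[0,0,-0.004,0,0,0],[0,0,-0.008,0,0,0],[0,0,-0.008,0,0,0]]' - 6
python3 -m pendant '[[0,0,0,0,0,0],[0,0,0,0,0,0],[0,0,0,0,0,0],[0,0,0,0,0,0],[0,0,0,0,0,0]]' 0.3
python3 -m pendant '[[0,0,0,0,0,0],[0,0,0,0,0,0],[0,0,0,0,0,0],[0,0,0,0,0,0],[0,0,0,0,0,0]]' 0
```

```text
time: 7.8
position: [0.447, -0.3089, 0.1517]
tcp_rot: [3.14, 0.0, 0.003]
ft_force: [-1.3, 0.3, 4.7]
finger_gap: 0.384
grasp_force: 6.0
time: 8.43
position: [0.4464, -0.3082, 0.1503]
tcp_rot: [-3.142, -0.0, 0.0]
ft_force: [-0.4, -0.2, 0.3]
finger_gap: 0.698
grasp_force: 0.0
time: 9.05
position: [0.4464, -0.3083, 0.1504]
tcp_rot: [3.141, 0.0, -0.0]
ft_force: [0.4, -0.0, 0.1]
finger_gap: 1.001
grasp_force: 0.0
```

```bash
python3 -m pendant '[[0,0,0.1,0,0,0],[0,0,0.3,0,0,0],[0,0,0.6,0,0,0],[0,0,1,0,0,0],[0,0,1,0,0,0]]'
python3 - <<'E'
from h import *
a=snap('scene','scene2');b=snap('top','top2')
P=np.concatenate([cloud(x).reshape(-1,3) for x in(a,b)])
for z in (.05,.1,.15,.18,.21):
    m=(abs(P[:,0]-.447)<.06)&(abs(P[:,1]+.309)<.06)
    q=P[m&(abs(P[:,2]-z)<.01)];print(z,len(q),np.percentile(q,[3,50,97],axis=0).round(3).tolist() if len(q) else '')
E
python3 -m pendant '[[0.4,0.8,0,0,0,-0.033],[0.7,1,0,0,0,-0.033],[0.7,1,0,0,0,-0.033],[0.7,1,0,0,0,-0.033]]' 1 20
python3 -m pendant '[[0.58,1,0,0,0,0],[0.58,1,0,0,0,0],[0.58,1,0,0,0,0],[0.58,1,0,0,0,0]]'
python3 -m pendant '[[0,0.26,0,0,0,0],[0,0.26,0,0,0,0],[0,0.26,0,0,0,0]]'
```

```text
time: 9.68
position: [0.4486, -0.3098, 0.3069]
tcp_rot: [3.134, 0.0, 0.016]
ft_force: [0.5, -0.1, -0.6]
finger_gap: 0.999
grasp_force: 0.0
0.05 88 [[0.433, -0.309, 0.041], [0.45, -0.297, 0.05], [0.46, -0.291, 0.059]]
0.1 103 [[0.432, -0.311, 0.091], [0.451, -0.297, 0.1], [0.46, -0.291, 0.109]]
0.15 117 [[0.432, -0.31, 0.14], [0.451, -0.296, 0.15], [0.46, -0.291, 0.159]]
0.18 109 [[0.433, -0.31, 0.171], [0.451, -0.297, 0.179], [0.46, -0.292, 0.188]]
0.21 329 [[0.431, -0.318, 0.201], [0.447, -0.302, 0.213], [0.461, -0.291, 0.218]]
time: 10.28
position: [0.5525, -0.1549, 0.2979]
tcp_rot: [-3.139, 0.073, 0.006]
ft_force: [-0.4, 0.1, -1.1]
finger_gap: 0.593
grasp_force: 0.0
time: 10.78
position: [0.6385, -0.0065, 0.2981]
tcp_rot: [-3.141, 0.076, 0.006]
ft_force: [0.0, -0.6, -0.5]
finger_gap: 0.155
grasp_force: 0.0
time: 11.15
position: [0.6378, 0.0288, 0.3001]
tcp_rot: [3.139, -0.083, -0.002]
ft_force: [0.4, -0.3, -0.9]
finger_gap: 0.001
grasp_force: 0.0
```

Cylinder stands upright at (0.447,-0.306) on the mat. Now hook behind the rim and pull.

```bash
python3 -m pendant '[[0,0,-0.2,0,0,0],[0,0,-0.45,0,0,0],[0,0,-0.65,0,0,0],[0,0,-0.7,0,0,0],[0,0,-0.7,0,0,0]]'
python3 -m pendant '[[-0.06,0.003,0,0,0,0],[-0.15,0.008,0,0,0,0],[-0.25,0.013,-0.01,0,0,0],[-0.35,0.018,-0.025,0,0,0],[-0.45,0.023,-0.05,0,0,0]]'
python3 -m pendant '[[-0.1,0.005,-0.03,0,0,0],[-0.2,0.01,-0.06,0,0,0],[-0.3,0.015,-0.09,0,0,0],[-0.38,0.02,-0.12,0,0,0],[-0.38,0.02,-0.12,0,0,0]]'
python3 - <<'E'
from h import *
a=snap('top','top3');b=snap('scene','scene3');A=cv2.imread('pics/top3.png')[110:300,270:450];B=cv2.imread('pics/scene3.png')[140:330,170:360]
f=lambda x:cv2.resize(x,(400,400));cv2.imwrite('pics/crop3.png',np.hstack([f(A),f(B)]))
E
```

```text
time: 11.78
position: [0.6386, 0.0296, 0.1959]
tcp_rot: [3.14, -0.083, 0.0]
ft_force: [0.4, 0.0, 0.5]
finger_gap: 0.004
grasp_force: 0.0
time: 12.4
position: [0.5699, 0.0343, 0.1889]
tcp_rot: [3.141, -0.081, 0.002]
ft_force: [-0.1, 0.5, -0.1]
finger_gap: 0.004
grasp_force: 0.0
time: 13.02
position: [0.5129, 0.0372, 0.1702]
tcp_rot: [3.14, -0.081, 0.0]
ft_force: [0.1, 0.0, 0.6]
finger_gap: 0.005
grasp_force: 0.0
```

View pics/crop3.png

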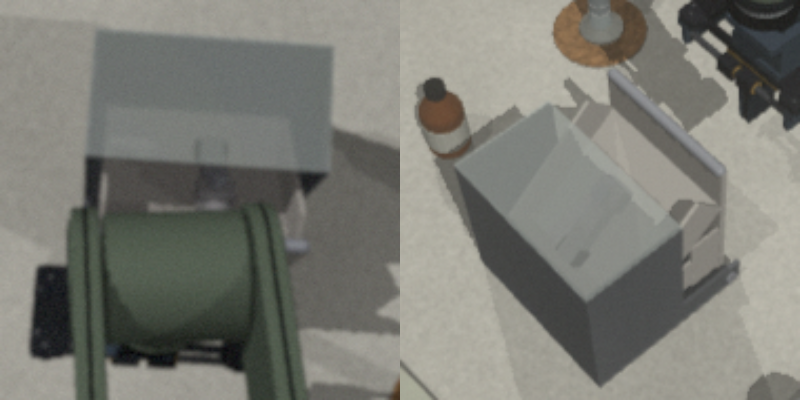

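The bin is still shut (rim at the same pixels, (615,75)–(722,172) in the crop): the hook slipped. Redo deeper and in finer steps, watching the force.

```bash
python3 -m pendant '[[0,0,0.4,0,0,0],[0,0,0.87,0,0,0],[0.4,-0.02,0.87,0,0,0],[0.84,-0.05,0.87,0,0,0],[0.84,-0.05,0.87,0,0,0]]'
python3 -m pendant '[[0,0,-0.3,0,0,0],[0,0,-0.6,0,0,0],[0,0,-0.77,0,0,0],[0,0,-0.77,0,0,0]]'
for i in 1; do python3 -m pendant '[[-0.04,0,0,0,0,0],[-0.08,0,0,0,0,0]]' | egrep 'pos|force'
python3 -m pendant '[[-0.04,0,0,0,0,0],[-0.08,0,0,0,0,0]]'| egrep 'pos|force'
python3 -m pendant '[[-0.04,0,0,0,0,0],[-0.08,0,0,0,0,0]]'| egrep 'pos|force'; done
python3 - <<'E'
from h import *
b=snap('scene','scene4');Q=cloud(b)
m=(abs(Q[...,0]-.59)<.05)&(abs(Q[...,1]+.02)<.14)&(Q[...,2]>.20)&(Q[...,2]<.23)&(Q[...,1]<-.03)
q=Q[m];print('rim',len(q),np.polyfit(q[:,1],q[:,0],1),np.percentile(q,[1,50,99],axis=0).round(3).tolist())
E
```

```text
time: 13.75
position: [0.6435, 0.0292, 0.2971]
tcp_rot: [3.14, -0.082, -0.004]
ft_force: [-0.7, -0.4, -0.3]
finger_gap: 0.004
grasp_force: 0.0
time: 14.25
position: [0.6381, 0.0296, 0.1831]
tcp_rot: [3.14, -0.081, -0.008]
ft_force: [0.3, 0.3, 0.6]
finger_gap: 0.004
grasp_force: 0.0
position: [0.6283, 0.0297, 0.1869]
ft_force: [-0.0, -0.6, -0.2]
grasp_force: 0.0
position: [0.617, 0.0299, 0.1863]
ft_force: [2.9, -0.1, 1.3]
grasp_force: 1.5
position: [0.604, 0.0303, 0.1855]
ft_force: [1.9, 2.3, 2.4]
grasp_force: 1.7
rim 57 [-0.00433854  0.57918088] [[0.571, -0.1, 0.201], [0.581, -0.075, 0.213], [0.586, -0.054, 0.224]]
```

```bash
for i in 1; do python3 -m pendant '[[-0.05,0.002,0,0,0,0],[-0.1,0.005,-0.01,0,0,0]]' | egrep 'pos|force'
python3 -m pendant '[[-0.05,0.002,0,0,0,0],[-0.1,0.005,-0.01,0,0,0]]' | egrep 'pos|force'
python3 -m pendant '[[-0.05,0.002,0,0,0,0],[-0.1,0.005,-0.02,0,0,0]]' | egrep 'pos|force'; 
python3 -m pendant '[[-0.05,0.002,0,0,0,0],[-0.1,0.005,-0.02,0,0,0]]' | egrep 'pos|force'; done
python3 - <<'E'
from h import *
b=snap('scene','scene5');Q=cloud(b)
m=(abs(Q[...,0]-.55)<.1)&(abs(Q[...,1]+.07)<.04)&(Q[...,2]>.19)&(Q[...,2]<.23)&(Q[...,0]<.65)
q=Q[m];print('rim',len(q),np.percentile(q,[1,50,99],axis=0).round(3).tolist() if len(q) else '')
E
```

```text
position: [0.5885, 0.0306, 0.1836]
ft_force: [1.1, 2.3, 4.8]
grasp_force: 2.8
position: [0.573, 0.0307, 0.1816]
ft_force: [1.7, 0.8, 2.5]
grasp_force: 1.2
position: [0.5583, 0.0314, 0.1794]
ft_force: [-0.9, -0.6, 8.1]
grasp_force: 4.2
position: [0.5433, 0.0324, 0.1764]
ft_force: [-0.9, 0.5, 6.4]
grasp_force: 3.6
rim 269 [[0.524, -0.109, 0.19], [0.537, -0.069, 0.205], [0.59, -0.031, 0.215]]
```

```bash
for i in 1; do python3 -m pendant '[[-0.05,0.002,0,0,0,0],[-0.1,0.005,0,0,0,0]]' | egrep 'pos|force'
python3 -m pendant '[[-0.05,0.002,0,0,0,0],[-0.1,0.005,-0.01,0,0,0]]' | egrep 'pos|force'
python3 -m pendant '[[-0.05,0.002,0,0,0,0],[-0.1,0.005,-0.02,0,0,0]]' | egrep 'pos|force'
python3 -m pendant '[[-0.05,0.002,0,0,0,0],[-0.1,0.005,-0.03,0,0,0],[-0.1,0.005,-0.03,0,0,0],[-0.1,0.005,-0.03,0,0,0]]' | egrep 'pos|force'; done
python3 - <<'E'
from h import *
b=snap('scene','scene5');Q=cloud(b)
m=(abs(Q[...,0]-.5)<.1)&(abs(Q[...,1]+.08)<.03)&(Q[...,2]>.06)&(Q[...,2]<.23)&(Q[...,0]<.5)
q=Q[m];print('rim',len(q),np.percentile(q,[1,50,99],axis=0).round(3).tolist() if len(q) else '')
E
```

```text
position: [0.5281, 0.0335, 0.1754]
ft_force: [0.6, -1.0, 0.4]
grasp_force: 0.2
position: [0.5136, 0.0342, 0.1744]
ft_force: [0.7, 0.0, 0.7]
grasp_force: 0.3
position: [0.4984, 0.035, 0.1714]
ft_force: [-0.1, -0.7, -0.7]
grasp_force: 0.0
position: [0.4842, 0.0357, 0.167]
ft_force: [0.0, 0.3, 0.4]
grasp_force: 0.0
rim 0
```

Forces dropped off; look now.

```bash
python3 -m pendant '[[0,0,0.3,0,0,0],[0,0,0.7,0,0,0],[0,0,1,0,0,0],[0,0,1,0,0,0]]' 0
python3 - <<'E'
from h import *
b=snap('scene','scene6');s=snap('wrist','wr6')
f=lambda x:cv2.resize(x,(400,300))
cv2.imwrite('pics/crop6.png',np.hstack([f(cv2.imread('pics/scene6.png')[120:270,170:370]),f(cv2.imread('pics/wr6.png'))]))
E
```

```text
time: 17.9
position: [0.4862, 0.0358, 0.3209]
tcp_rot: [-3.14, 0.081, -0.014]
ft_force: [-1.4, 0.4, 0.6]
finger_gap: 0.415
grasp_force: 0.0
```

View pics/crop6.png

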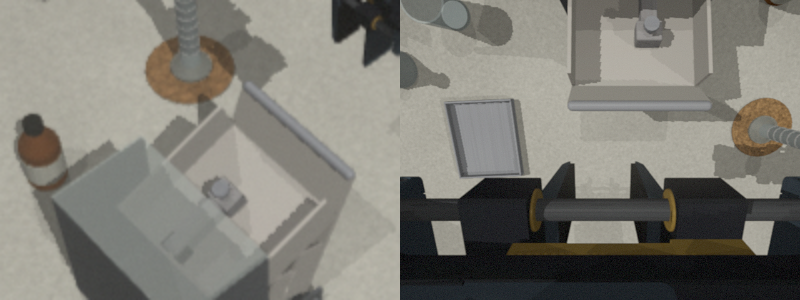

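The bin is tilted forward, clamp boss and screw visible at about (222,195) left / (650,25) right, the rim free at (245,85)–(350,178). Measure.

```bash
python3 -m pendant '[[-0.3,-0.2,0.2,0,0,0],[-0.6,-0.4,0.3,0,0,0],[-0.6,-0.4,0.3,0,0,0],[-0.6,-0.4,0.3,0,0,0]]' | egrep 'time|pos'
cat > m3.py <<'E'
from h import *
import sys
O=np.array([.600,-.018,.015]);c,s_=np.cos(-.052),np.sin(-.052)
R=np.array([[c,-s_,0],[s_,c,0],[0,0,1]])
for n in('scene','wrist','top'):
    b=snap(n,n+'7');Q=(cloud(b)-O)@R   # rack frame, hinge origin
    for lo,hi in((-.09,-.05),(.05,.09)):
        m=(abs(Q[...,1]-(lo+hi)/2)<.02)&(Q[...,0]<-.03)&(Q[...,0]>-.22)&(Q[...,2]>.09)&(Q[...,2]<.22)
        q=Q[m]
        if len(q): r=np.hypot(q[:,0],q[:,2]);k=q[r>np.percentile(r,95)];print(n,'rim',len(q),r.max().round(3),k.mean(0).round(3),np.arctan2(-k[:,0],k[:,2]).mean().round(3))
E
python3 m3.py
```

```text
time: 18.5
position: [0.3938, -0.0242, 0.3606]
scene rim 450 0.211 [-0.073 -0.069  0.196] 0.357
scene rim 406 0.211 [-0.074  0.069  0.196] 0.36
wrist rim 1921 0.208 [-0.075 -0.069  0.193] 0.37
wrist rim 2095 0.208 [-0.075  0.068  0.193] 0.37
top rim 376 0.21 [-0.075 -0.067  0.195] 0.366
top rim 382 0.21 [-0.073  0.07   0.195] 0.357
```

Bin rests at about 0.37 rad (all three cameras agree): not fully forward; opening fingers probably dragged it back up. Hook again, closed, and leave closed.

```bash
python3 -m pendant '[[0,0,-0.2,0,0,0],[0.3,0.1,-0.2,0,0,0],[0.6,0.35,-0.2,0,0,0],[0.6,0.35,-0.2,0,0,0],[0.6,0.35,-0.2,0,0,0]]' 1 20 | egrep 'pos|gap'
python3 -m pendant '[[0.3,0,0,0,0,0],[0.57,0,0,0,0,0],[0.57,0,0,0,0,0],[0.57,0,0,0,0,0]]' | egrep 'pos|gap'
python3 -m pendant '[[0,0,-0.3,0,0,0],[0,0,-0.6,0,0,0],[0,0,-0.9,0,0,0],[0,0,-1,0,0,0],[0,0,-1,0,0,0]]' | egrep 'pos|force'
python3 -m pendant '[[-0.05,0,0,0,0,0],[-0.1,0.005,-0.02,0,0,0]]' | egrep 'pos|force'
python3 -m pendant '[[-0.05,0,0,0,0,0],[-0.1,0.005,-0.02,0,0,0]]' | egrep 'pos|force'
python3 -m pendant '[[-0.05,0,0,0,0,0],[-0.1,0.005,-0.01,0,0,0]]' | egrep 'pos|force'
python3 - <<'E'
import runpy;runpy.run_path('m3.py')
E
```

```text
position: [0.4838, 0.0285, 0.3309]
finger_gap: 0.484
position: [0.5683, 0.0277, 0.3321]
finger_gap: 0.041
position: [0.5689, 0.0281, 0.1825]
ft_force: [-0.1, 0.1, 0.5]
grasp_force: 0.0
position: [0.5549, 0.029, 0.1807]
ft_force: [-0.9, 0.9, -0.4]
grasp_force: 0.0
position: [0.5391, 0.0297, 0.1764]
ft_force: [-0.1, -0.7, -1.1]
grasp_force: 0.0
position: [0.524, 0.0304, 0.1745]
ft_force: [-0.7, 0.5, -0.2]
grasp_force: 0.0
scene rim 445 0.212 [-0.073 -0.069  0.195] 0.357
scene rim 452 0.235 [-0.075  0.056  0.215] 0.334
wrist rim 8398 0.207 [-0.074 -0.07   0.192] 0.369
wrist rim 8259 0.228 [-0.069  0.064  0.2  ] 0.332
```

```bash
python3 - <<'E'
from h import *
f=lambda x:cv2.resize(x,(400,300))
cv2.imwrite('pics/crop7.png',np.hstack([f(cv2.imread('pics/scene7.png')[120:270,200:400]),f(cv2.imread('pics/wrist7.png'))]))
s=np.load('scene7.npz')
O=np.array([.600,-.018,.015])
def proj(p):
    q=s['view']@np.r_[p,1];K=s['intrinsics'];return (K[0,0]*q[0]/-q[2]+K[0,2]).round(1),(-K[1,1]*q[1]/-q[2]+K[1,2]).round(1)
for t in(0,.37,.6,.9):
    for y in(-.095,.095):
        x=-.2*np.sin(t);z=.2*np.cos(t);print(t,y,proj(O+[x*.9987+y*.052,-.052*x+y*.9987,z]))
print(proj(status.get_obs()['position']))
E
```

```text
0 -0.095 (np.float64(268.8), np.float64(173.8))
0 0.095 (np.float64(323.1), np.float64(223.2))
0.37 -0.095 (np.float64(291.9), np.float64(161.7))
0.37 0.095 (np.float64(345.9), np.float64(209.1))
0.6 -0.095 (np.float64(304.3), np.float64(158.9))
0.6 0.095 (np.float64(357.7), np.float64(204.9))
0.9 -0.095 (np.float64(317.0), np.float64(160.4))
0.9 0.095 (np.float64(369.1), np.float64(204.9))
(np.float64(332.4), np.float64(201.4))
```

View pics/crop7.png

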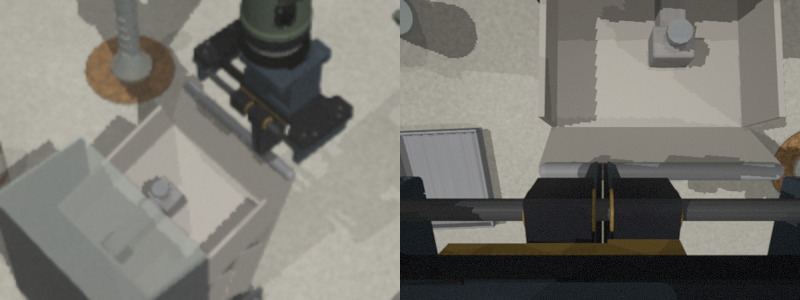

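```bash
python3 - <<'E'
from h import *
O=np.array([.600,-.018,.015]);c,s_=np.cos(-.052),np.sin(-.052)
R=np.array([[c,-s_,0],[s_,c,0],[0,0,1]])
o=status.get_obs();p=(o['position']-O)@R;print('tcp',p.round(4),o['time'])
s=np.load('scene7.npz');Q=(cloud(s)-O)@R
for v in range(170,216,3):
    print(v,[(int(s['color'][v,u].sum()/3),)+tuple((Q[v,u]*1000).round().astype(int)) for u in (326,330,334)])
E
```

```text
tcp [-0.0783  0.0445  0.1595] 21.3
170 [(55, np.int64(-55), np.int64(41), np.int64(294)), (43, np.int64(-52), np.int64(57), np.int64(310)), (47, np.int64(-55), np.int64(66), np.int64(317))]
173 [(46, np.int64(-48), np.int64(49), np.int64(296)), (46, np.int64(-53), np.int64(56), np.int64(299)), (40, np.int64(-56), np.int64(66), np.int64(305))]
176 [(45, np.int64(-42), np.int64(56), np.int64(298)), (48, np.int64(-47), np.int64(63), np.int64(300)), (42, np.int64(-56), np.int64(66), np.int64(296))]
179 [(39, np.int64(-41), np.int64(57), np.int64(289)), (47, np.int64(-43), np.int64(67), np.int64(297)), (85, np.int64(-49), np.int64(73), np.int64(297))]
182 [(44, np.int64(-42), np.int64(57), np.int64(278)), (47, np.int64(-41), np.int64(70), np.int64(292)), (69, np.int64(-48), np.int64(75), np.int64(291))]
185 [(49, np.int64(-62), np.int64(36), np.int64(230)), (43, np.int64(-41), np.int64(70), np.int64(281)), (48, np.int64(-64), np.int64(60), np.int64(250))]
188 [(49, np.int64(-62), np.int64(38), np.int64(220)), (45, np.int64(-62), np.int64(50), np.int64(232)), (47, np.int64(-66), np.int64(5
[... 731 characters left out ...]
, np.int64(178)), (122, np.int64(-67), np.int64(61), np.int64(181))]
206 [(128, np.int64(-58), np.int64(44), np.int64(159)), (126, np.int64(-60), np.int64(55), np.int64(169)), (128, np.int64(-64), np.int64(65), np.int64(175))]
209 [(130, np.int64(-56), np.int64(46), np.int64(151)), (128, np.int64(-57), np.int64(59), np.int64(164)), (127, np.int64(-62), np.int64(67), np.int64(167))]
212 [(129, np.int64(-53), np.int64(49), np.int64(144)), (127, np.int64(-54), np.int64(62), np.int64(157)), (127, np.int64(-59), np.int64(70), np.int64(161))]
215 [(127, np.int64(-50), np.int64(53), np.int64(138)), (128, np.int64(-52), np.int64(64), np.int64(148)), (127, np.int64(-58), np.int64(72), np.int64(152))]
```

```bash
python3 - <<'E'
from h import *
from scipy.spatial.transform import Rotation as Ro
def run(f,pos,rot):
    s=np.load(f);M=Ro.from_rotvec(rot).as_matrix()
    for d in([0,.045,0],[0,-.045,0],[0,0,0],[.016,0,0],[-.016,0,0],[0,0,-.03],[0,0,-.019]):
        q=s['view']@np.r_[pos+M@np.array(d),1];K=s['intrinsics'];print(d,(K[0,0]*q[0]/-q[2]+K[0,2]).round(1),(-K[1,1]*q[1]/-q[2]+K[1,2]).round(1),-q[2].round(3))
print('wr0');run('wr0.npz',np.array([.5226,.0286,.2906]),[3.1406,-.001,-.003])
o=status.get_obs();print('now');run('wrist7.npz',o['position'],o['tcp_rot'])
s=np.load('wrist7.npz');print([(v,s['depth'][v,326].round(3),int(s['color'][v,326].mean())) for v in range(225,330,6)])
s=np.load('wr0.npz');print([(v,s['depth'][v,215].round(3),int(s['color'][v,215].mean())) for v in range(245,330,6)])
E
```

```text
wr0
[0, 0.045, 0] 403.6 269.2 0.216
[0, -0.045, 0] 242.4 269.1 0.216
[0, 0, 0] 323.0 269.2 0.216
[0.016, 0, 0] 323.0 241.6 0.212
[-0.016, 0, 0] 323.0 295.7 0.22
[0, 0, -0.03] 322.9 290.2 0.187
[0, 0, -0.019] 322.9 281.8 0.198
now
[0, 0.045, 0] 403.7 267.0 0.216
[0, -0.045, 0] 242.1 267.1 0.215
[0, 0, 0] 322.9 267.0 0.215
[0.016, 0, 0] 322.9 239.4 0.211
[-0.016, 0, 0] 322.9 293.7 0.22
[0, 0, -0.03] 322.8 287.9 0.187
[0, 0, -0.019] 322.9 279.5 0.197
[(225, np.float32(0.215), 129), (231, np.float32(0.212), 130), (237, np.float32(0.206), 127), (243, np.float32(0.202), 126), (249, np.float32(0.199), 97), (255, np.float32(0.194), 100), (261, np.float32(0.18), 50), (267, np.float32(0.171), 31), (273, np.float32(0.164), 34), (279, np.float32(0.157), 33), (285, np.float32(0.152), 29), (291, np.float32(0.146), 49), (297, np.float32(0.14), 47), (303, np.float32(0.135), 34), (309, np.float32(0.131), 46), (315, np.float32(0.126), 36), (321, np.float32(0.086), 35), (327, np.float32(0.085), 41)]
[(245, np.float32(0.517), 151), (251, np.float32(0.52), 154), (257, np.float32(0.52), 155), (263, np.float32(0.175), 43), (269, np.float32(0.0), 35), (275, np.float32(0.163), 27), (281, np.float32(0.162), 25), (287, np.float32(0.163), 17), (293, np.float32(0.163), 29), (299, np.float32(0.163), 33), (305, np.float32(0.163), 26), (311, np.float32(0.163), 21), (317, np.float32(0.086), 22), (323, np.float32(0.085), 56), (329, np.float32(0.083), 55)]
```

```bash
python3 - <<'E'
from h import *
from scipy.spatial.transform import Rotation as Ro
def run(f,pos,rot):
    s=np.load(f);M=Ro.from_rotvec(rot).as_matrix();Q=(cloud(s)-pos)@M
    m=(s['depth']>.02)&(Q[...,2]<.03)&(Q[...,2]>-.12)&(abs(Q[...,1])<.07)&(s['color'].mean(-1)<75)
    q=Q[m];print(f,len(q))
    for z in np.arange(-.1,.02,.01):
        k=q[abs(q[:,2]-z)<.005]
        if len(k)>3:print(z.round(3),len(k),np.percentile(k[:,:2],[2,50,98],axis=0).round(3).tolist())
run('wr0.npz',np.array([.5226,.0286,.2906]),[3.1406,-.001,-.003])
o=status.get_obs();run('wrist7.npz',o['position'],o['tcp_rot'])
# scene2: fingers open free at 0.307 ; scene6 
E
```

```text
wr0.npz 14037
-0.1 1346 [[-0.011, -0.049], [0.001, -0.048], [0.01, 0.05]]
-0.09 2627 [[-0.015, -0.056], [-0.002, -0.045], [0.018, 0.056]]
-0.08 1713 [[-0.015, -0.056], [0.016, -0.045], [0.018, 0.056]]
-0.07 1323 [[-0.015, -0.055], [0.016, -0.045], [0.018, 0.055]]
-0.06 1052 [[-0.001, -0.054], [0.015, -0.045], [0.018, 0.055]]
-0.05 963 [[-0.004, -0.053], [0.013, -0.045], [0.018, 0.054]]
-0.04 881 [[-0.008, -0.051], [0.009, -0.045], [0.018, 0.052]]
-0.03 58 [[-0.01, -0.049], [0.008, -0.046], [0.017, 0.048]]
wrist7.npz 3785
-0.1 46 [[-0.003, -0.003], [0.0, -0.003], [0.004, 0.004]]
-0.09 760 [[-0.013, -0.003], [-0.004, -0.0], [0.015, 0.004]]
-0.08 291 [[0.014, -0.004], [0.015, -0.0], [0.017, 0.005]]
-0.07 274 [[0.014, -0.005], [0.015, -0.0], [0.017, 0.005]]
-0.06 461 [[0.014, -0.01], [0.016, 0.001], [0.017, 0.011]]
-0.05 377 [[0.014, -0.009], [0.016, 0.001], [0.017, 0.01]]
-0.04 263 [[0.014, -0.008], [0.016, -0.0], [0.017, 0.009]]
-0.03 154 [[0.001, -0.011], [0.013, 0.001], [0.016, 0.066]]
-0.01 5 [[0.052, -0.045], [0.063, -0.044], [0.066, -0.044]]
-0.0 13 [[0.061, -0.045], [0.081, -0.044], [0.09, -0.044]]
```

The fingers really end about 35 mm short of the reported TCP (wrist depth, open and closed alike; also explains gripping 34.5 mm = stopper). So I correct heights by 35 mm and hook again.

```bash
python3 -m pendant '[[0,0,0.25,0,0,0],[0.2,-0.01,0.25,0,0,0],[0.33,-0.015,0.25,0,0,0],[0.33,-0.015,0,0,0,0],[0.33,-0.015,-0.21,0,0,0]]' | egrep 'pos|force'
python3 -m pendant '[[0,0,0,0,0,0],[-0.06,0,0,0,0,0],[-0.12,0.005,0,0,0,0],[-0.18,0.01,-0.01,0,0,0]]' | egrep 'pos|force'
python3 -m pendant '[[-0.06,0,-0.01,0,0,0],[-0.12,0.005,-0.03,0,0,0],[-0.18,0.01,-0.05,0,0,0],[-0.24,0.01,-0.08,0,0,0],[-0.3,0.015,-0.1,0,0,0]]' | egrep 'pos|force'
python3 - <<'E'
import runpy;runpy.run_path('m3.py')
E
```

```text
position: [0.5744, 0.0282, 0.1418]
ft_force: [0.6, -0.5, -0.4]
grasp_force: 0.0
position: [0.5476, 0.0297, 0.1429]
ft_force: [0.4, 0.4, -0.6]
grasp_force: 0.7
position: [0.5007, 0.0319, 0.1259]
ft_force: [-0.6, 0.2, -0.1]
grasp_force: 0.0
scene rim 719 0.208 [-0.126 -0.06   0.154] 0.683
scene rim 442 0.224 [-0.098  0.058  0.192] 0.474
wrist rim 14910 0.207 [-0.136 -0.067  0.153] 0.726
wrist rim 14529 0.195 [-0.082  0.077  0.157] 0.482
top rim 44 0.208 [-0.141  0.059  0.152] 0.748
```

Bin now falling forward on its own. Raise (closed), then measure the bin and the clamp.

```bash
python3 -m pendant '[[0,0,0.4,0,0,0],[0,0,0.8,0,0,0],[0,0,1,0,0,0],[0,0,1,0,0,0]]' | egrep 'pos|force'
python3 -m pendant '[[0,-0.2,0.3,0,0,0],[0,-0.35,0.5,0,0,0],[0,-0.35,0.5,0,0,0],[0,-0.35,0.5,0,0,0]]' 0| egrep 'time|pos|force'
cat >> m3.py <<'E'
    th=.9-.7
    # bin interior above floor: floor frame, forward tilt .9
    r=np.array([[np.cos(.9),0,np.sin(.9)],[0,1,0],[-np.sin(.9),0,np.cos(.9)]]) # rack->bin panel axes: x into bin, z up panel
    B=Q@r.T
    a=.7;F=np.stack([ (B[...,0])*np.cos(a)-(B[...,2]-.14)*np.sin(a), B[...,1], (B[...,0])*np.sin(a)+(B[...,2]-.14)*np.cos(a)],-1)
    m=(F[...,0]>0.02)&(F[...,0]<.175)&(abs(F[...,1])<.08)&(abs(F[...,2])<.05)
    np.savez(n+'F.npz',F=F,C=b['color']);print('floor',n,m.sum())
    for lo,hi in((-.01,.006),(.015,.03),(.03,.06)):
        k=F[m&(F[...,2]>lo)&(F[...,2]<hi)]
        if len(k):print(lo,hi,len(k),np.percentile(k,[2,50,98],axis=0).round(3).tolist())
E
python3 m3.py
```

```text
position: [0.5036, 0.032, 0.279]
ft_force: [0.1, -0.2, 0.1]
grasp_force: 0.0
time: 24.2
position: [0.5012, -0.0202, 0.3491]
ft_force: [-0.5, 0.2, 0.1]
grasp_force: 0.0
scene rim 907 0.208 [-0.157 -0.07   0.131] 0.874
scene rim 449 0.209 [-0.159  0.07   0.133] 0.877
floor scene 2058
-0.01 0.006 1277 [[0.022, -0.078, -0.001], [0.08, 0.011, 0.003], [0.136, 0.062, 0.006]]
0.015 0.03 315 [[0.065, -0.033, 0.016], [0.109, -0.012, 0.027], [0.152, 0.002, 0.03]]
0.03 0.06 140 [[0.065, -0.031, 0.03], [0.082, -0.014, 0.041], [0.175, 0.068, 0.049]]
wrist rim 4115 0.207 [-0.158 -0.07   0.129] 0.884
wrist rim 4959 0.207 [-0.157  0.071  0.129] 0.882
floor wrist 22305
-0.01 0.006 18744 [[0.023, -0.077, -0.0], [0.104, 0.013, 0.001], [0.171, 0.077, 0.003]]
0.015 0.03 3127 [[0.064, -0.036, 0.019], [0.124, -0.019, 0.025], [0.169, -0.003, 0.028]]
0.03 0.06 410 [[0.065, -0.03, 0.04], [0.076, -0.019, 0.043], [0.175, 0.047, 0.05]]
top rim 175 0.208 [-0.16  -0.08   0.131] 0.885
top rim 738 0.208 [-0.159  0.069  0.131] 0.883
floor top 1077
-0.01 0.006 979 [[0.03, -0.001, -0.001], [0.145, 0.043, 0.003], [0.173, 0.079, 0.006]]
0.015 0.03 30 [[0.153, -0.005, 0.016], [0.169, -0.003, 0.023], [0.174, 0.067, 0.028]]
0.03 0.06 20 [[0.174, -0.003, 0.032], [0.174, 0.028, 0.042], [0.174, 0.073, 0.049]]
```

Bin fully forward (~0.885 rad by all cameras), and the clamp lies on its floor. Now compute the grasp pose.

```bash
python3 - <<'E'
from h import *
from scipy.spatial.transform import Rotation as Ro
for n in('wrist','scene'):
    F=np.load(n+'F.npz')['F'];m=(F[...,0]>.04)&(F[...,0]<.166)&(abs(F[...,1]+.02)<.035)&(F[...,2]>.017)&(F[...,2]<.03)
    k=F[m];print(n,cv2.minAreaRect(k[:,:2].astype(np.float32)),np.polyfit(k[:,0],k[:,1],1))
    for x in np.arange(.06,.17,.01):
        g=k[abs(k[:,0]-x)<.005]
        if len(g)>5:print(x.round(2),len(g),np.percentile(g[:,1:],[2,98],axis=0).round(4).tolist())
s=np.load('wr0.npz');M=Ro.from_rotvec([3.1406,-.001,-.003]).as_matrix();Q=(cloud(s)-np.array([.5226,.0286,.2906]))@M
m=(s['depth']>.02)&(Q[...,2]<.01)&(Q[...,2]>-.12)&(abs(Q[...,1])<.07)&(s['color'].mean(-1)<75);print('tip',np.percentile(Q[m][:,2],[90,97,99,99.5,99.9]))
O=np.array([.600,-.018,.015]);c,s_=np.cos(-.052),np.sin(-.052);R=np.array([[c,-s_,0],[s_,c,0],[0,0,1]])
def F2w(f):
    a=.7;b=np.array([f[0]*np.cos(a)+f[2]*np.sin(a),f[1],-f[0]*np.sin(a)+f[2]*np.cos(a)+.14])
    r=np.array([[np.cos(.9),0,np.sin(.9)],[0,1,0],[-np.sin(.9),0,np.cos(.9)]]);return R@(r.T@b)+O
tip=F2w([.124,-.0195,.005]);n=F2w([0,0,1.])-F2w([0,0,0]);o=status.get_obs()
print('tip',tip,'n',n,'rep',tip-.035*n,'delta/150mm',(tip-.035*n-o['position'])/.15,'pre100',(tip+.065*n-o['position'])/.15,o['position'],o['joints'])
E
```

```text
wrist ((0.11314937472343445, -0.01944573037326336), (0.03787543252110481, 0.10531636327505112), 89.90531921386719) [-0.00618766 -0.01844779]
0.06 83 [[-0.0376, 0.0239], [-0.0011, 0.0288]]
0.07 157 [[-0.0381, 0.0239], [-0.0005, 0.0288]]
0.08 246 [[-0.0376, 0.0243], [-0.0006, 0.0289]]
0.09 325 [[-0.0363, 0.0206], [-0.0016, 0.0286]]
0.1 240 [[-0.031, 0.0233], [-0.0078, 0.0267]]
0.11 255 [[-0.0307, 0.0233], [-0.0077, 0.0268]]
0.12 250 [[-0.0306, 0.0233], [-0.0077, 0.027]]
0.13 275 [[-0.0311, 0.0229], [-0.0077, 0.0269]]
0.14 275 [[-0.0308, 0.0234], [-0.0077, 0.027]]
0.15 355 [[-0.0346, 0.019], [-0.0039, 0.0267]]
0.16 430 [[-0.0362, 0.0187], [-0.003, 0.0268]]
0.17 36 [[-0.0353, 0.0187], [-0.0036, 0.026]]
scene ((0.10633847117424011, -0.018759658560156822), (0.03954441845417023, 0.09637422114610672), 83.71013641357422) [-0.07695979 -0.00522909]
0.06 8 [[-0.0117, 0.0219], [0.0017, 0.0298]]
0.07 20 [[-0.0253, 0.0199], [0.0032, 0.0298]]
0.08 31 [[-0.0359, 0.0182], [0.0026, 0.0298]]
0.09 49 [[-0.0352, 0.0174], [0.0022, 0.0291]]
0.1 35 [[-0.0274, 0.0176], [-0.0034, 0.0295]]
0.11 32 [[-0.0286, 0.0207], [-0.0048, 0.0292]]
0.12 30 [[-0.0283, 0.0206], [-0.0037, 0.029]]
0.13 36 [[-0.0276, 0.0199], [-0.004, 0.0295]]
0.14 36 [[-0.0276, 0.0209], [-0.0036, 0.03]]
0.15 27 [[-0.0302, 0.0193], [-0.0045, 0.0295]]
tip [-0.04986968 -0.03945653 -0.03617553 -0.03526781 -0.03387817]
tip [ 0.60984091 -0.03803858  0.13156073] n [-0.19840079  0.01032615  0.98006658] rep [ 0.61678493 -0.0384      0.0972584 ] delta/150mm [ 0.76996959 -0.12333812 -1.68238862] pre100 [ 0.6377024  -0.11645402 -1.0290109 ] [ 0.5012895  -0.01989928  0.34961669] [-6.27014423e-02  1.44369351e-01  1.38059197e+00  1.37387135e-04
  1.62016040e+00  1.55889861e+00]
```

```bash
python3 -m pendant '[[0.3,-0.06,0,-0.007,-0.127,0],[0.63,-0.116,0,-0.007,-0.127,0],[0.63,-0.116,-0.3,-0.007,-0.127,0],[0.63,-0.116,-0.7,-0.007,-0.127,0],[0.63,-0.116,-0.98,-0.007,-0.127,0]]' 
python3 -m pendant '[[0,0,0,0,0,0]]'
python3 -m pendant '[[0.035,-0.002,-0.18,0,0,0],[0.07,-0.004,-0.36,0,0,0],[0.1,-0.005,-0.52,0,0,0],[0.125,-0.007,-0.64,0,0,0],[0.135,-0.007,-0.67,0,0,0]]'
python3 -m pendant '[[0,0,-0.015,0,0,0],[0,0,-0.03,0,0,0],[0,0,-0.03,0,0,0]]'
python3 - <<'E'
from plant import status
o=status.get_obs();print(o['position'],o['tcp_rot'],o['ft_force'],o['time'])
E
```

```text
time: 24.98
position: [0.5946, -0.0371, 0.2004]
tcp_rot: [3.12, -0.079, 0.305]
ft_force: [-0.6, 0.0, 0.2]
finger_gap: 1.002
grasp_force: 0.0
time: 25.1
position: [0.5933, -0.0371, 0.1999]
tcp_rot: [3.121, -0.08, 0.297]
ft_force: [0.1, -0.3, 0.6]
finger_gap: 0.995
grasp_force: 0.0
time: 25.72
position: [0.6177, -0.0388, 0.1048]
tcp_rot: [3.119, -0.08, 0.315]
ft_force: [0.2, 0.7, -0.1]
finger_gap: 1.0
grasp_force: 0.0
time: 26.1
position: [0.6169, -0.039, 0.1001]
tcp_rot: [3.119, -0.081, 0.314]
ft_force: [-0.0, -0.3, -0.1]
finger_gap: 1.002
grasp_force: 0.0
[ 0.6168937  -0.03902568  0.10007403] [ 3.11880795 -0.08065312  0.31404149] [-0.04969985 -0.31551389 -0.08939946] 26.1
```

```bash
python3 -m pendant '[[0,0,-0.015,0,0,0],[0,0,-0.015,0,0,0],[0,0,-0.015,0,0,0],[0,0,-0.015,0,0,0],[0,0,-0.015,0,0,0]]' 1 30
python3 -m pendant '[[0,0,0,0,0,0],[0,0,0,0,0,0],[0,0,0,0,0,0],[0,0,0,0,0,0],[0,0,0,0,0,0]]'
python3 -m pendant '[[-0.02,0,0.1,0,0,0],[-0.04,0,0.2,0,0,0],[-0.08,0,0.4,0,0,0],[-0.12,0,0.7,0,0,0],[-0.2,0,1,0,0,0]]'
```

```text
time: 26.72
position: [0.6167, -0.039, 0.0972]
tcp_rot: [3.119, -0.081, 0.313]
ft_force: [-0.4, -0.3, 0.4]
finger_gap: 0.483
grasp_force: 0.0
time: 27.35
position: [0.6167, -0.039, 0.0972]
tcp_rot: [3.119, -0.081, 0.313]
ft_force: [-0.2, 0.5, -0.1]
finger_gap: 0.262
grasp_force: 30.0
time: 27.98
position: [0.5864, -0.0391, 0.2496]
tcp_rot: [3.119, -0.081, 0.314]
ft_force: [0.9, -0.3, -2.1]
finger_gap: 0.258
grasp_force: 30.0
```

```bash
python3 -m pendant '[[-0.05,0.1,0,0.003,0.06,0],[-0.15,0.3,0,0.007,0.127,0],[-0.25,0.55,0,0.007,0.127,0],[-0.35,0.8,0,0.007,0.127,0],[-0.45,1,0,0.007,0.127,0]]' | egrep 'pos|rot'
python3 -m pendant '[[-0.1,0.25,0,0,0,0],[-0.2,0.5,0,0,0,0],[-0.3,0.75,0,0,0,0],[-0.36,0.9,0,0,0,0],[-0.4,1,0,0,0,0]]' | egrep 'pos|rot'
python3 -m pendant '[[0,0.1,-0.1,0,0,0],[0.0,0.18,-0.3,0,0,0],[0,0.22,-0.55,0,0,0],[0,0.22,-0.8,0,0,0],[0,0.22,-0.95,0,0,0]]' 
python3 - <<'E'
from h import *
s=snap('scene','scene8');o=status.get_obs();print(o['position'],o['tcp_rot'],o['time'])
cv2.imwrite('pics/crop8.png',cv2.resize(cv2.imread('pics/scene8.png')[190:370,330:510],(600,600)))
E
```

```text
position: [0.5187, 0.1122, 0.2483]
tcp_rot: [-3.14, 0.081, -0.003]
position: [0.4588, 0.2619, 0.2482]
tcp_rot: [-3.14, 0.08, -0.002]
time: 29.85
position: [0.4582, 0.293, 0.1017]
tcp_rot: [3.138, -0.082, -0.005]
ft_force: [0.1, 0.5, -2.4]
finger_gap: 0.259
grasp_force: 30.0
[0.45680004 0.29203012 0.09930649] [ 3.13545937 -0.08222508 -0.0111112 ] 29.9
```

View pics/crop8.png

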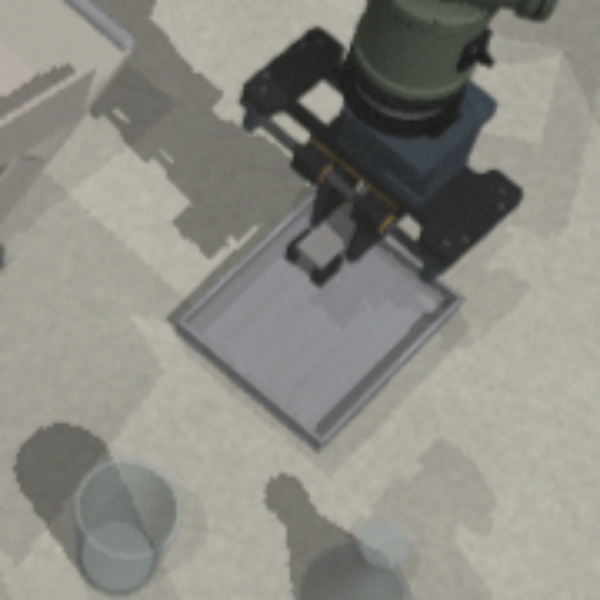

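Clamp held level, jaws at (315,262), over the tray with room all round. Lower until contact.

```bash
python3 -m pendant '[[0,0,-0.2,0,0,0],[0,0,-0.4,0,0,0],[0,0,-0.6,0,0,0],[0,0,-0.72,0,0,0],[0,0,-0.76,0,0,0]]'|egrep 'pos|ft'
python3 -m pendant '[[0,0,-0.015,0,0,0],[0,0,-0.03,0,0,0]]'|egrep 'pos|ft'
python3 -m pendant '[[0,0,-0.01,0,0,0],[0,0,-0.02,0,0,0]]'|egrep 'pos|ft'
```

```text
position: [0.4589, 0.2934, -0.0104]
ft_force: [0.9, 0.5, -1.8]
position: [0.46, 0.2944, -0.0131]
ft_force: [0.1, -0.6, -1.8]
position: [0.4594, 0.2941, -0.0165]
ft_force: [0.1, 0.2, -1.6]
```

```bash
python3 -m pendant '[[0,0,-0.01,0,0,0],[0,0,-0.02,0,0,0]]'|egrep 'pos|ft'
python3 -m pendant '[[0,0,-0.01,0,0,0],[0,0,-0.02,0,0,0]]'|egrep 'pos|ft'
python3 -m pendant '[[0,0,-0.008,0,0,0],[0,0,-0.016,0,0,0]]'|egrep 'pos|ft'
```

```text
position: [0.4592, 0.294, -0.0198]
ft_force: [-1.4, 0.6, -1.9]
position: [0.4592, 0.294, -0.0229]
ft_force: [0.1, -0.1, -2.2]
position: [0.4592, 0.294, -0.0253]
ft_force: [-0.0, -0.1, -2.5]
```

```bash
python3 -m pendant '[[0,0,-0.006,0,0,0],[0,0,-0.012,0,0,0]]'|egrep 'pos|ft'
python3 -m pendant '[[0,0,-0.005,0,0,0],[0,0,-0.008,0,0,0]]'|egrep 'pos|ft'
```

```text
position: [0.4592, 0.294, -0.0271]
ft_force: [-1.4, -0.6, -1.5]
position: [0.4592, 0.294, -0.0283]
ft_force: [-0.5, -0.6, -2.8]
```

```bash
python3 -m pendant '[[0,0,-0.005,0,0,0],[0,0,-0.01,0,0,0]]'|egrep 'pos|ft'
python3 -m pendant '[[0,0,0,0,0,0],[0,0,0,0,0,0],[0,0,0,0,0,0],[0,0,0,0,0,0]]' 0.5|egrep 'pos|ft|gap'
python3 -m pendant '[[0,0,0.1,0,0,0],[0,0,0.3,0,0,0],[0,0,0.6,0,0,0],[0,0,0.9,0,0,0],[0,0,1,0,0,0]]'|egrep 'time|pos|ft|gap'
python3 - <<'E'
from h import *
import runpy
T=np.array([.455,.2935,0])
for n in('wrist','scene','top'):
    Q=cloud(snap(n,n+'9'))-T
    for lo,hi in((.008,.0175),(.022,.034),(.036,.06)):
        m=(abs(Q[...,0])<.08)&(abs(Q[...,1])<.065)&(Q[...,2]>lo)&(Q[...,2]<hi);k=Q[m]
        if len(k)>5:print(n,lo,len(k),np.percentile(k,[2,50,98],axis=0).round(3).tolist())
runpy.run_path('m3.py')
E
```

```text
position: [0.4592, 0.294, -0.0287]
ft_force: [-2.9, -0.9, 10.8]
position: [0.4592, 0.294, -0.0298]
ft_force: [-0.5, 0.3, -0.2]
finger_gap: 0.498
time: 33.65
position: [0.4608, 0.295, 0.1241]
ft_force: [0.4, -0.1, 0.0]
finger_gap: 0.5
wrist 0.008 268 [[-0.031, -0.043, 0.008], [0.05, 0.065, 0.013], [0.08, 0.065, 0.017]]
wrist 0.022 3963 [[-0.055, -0.015, 0.023], [-0.0, 0.0, 0.027], [0.049, 0.019, 0.029]]
wrist 0.036 585 [[-0.054, -0.007, 0.04], [-0.044, 0.003, 0.044], [-0.034, 0.012, 0.046]]
scene 0.008 501 [[-0.078, -0.064, 0.008], [-0.001, 0.01, 0.009], [0.075, 0.063, 0.017]]
scene 0.022 423 [[-0.056, -0.015, 0.023], [0.001, 0.004, 0.029], [0.051, 0.023, 0.034]]
scene 0.036 47 [[-0.052, -0.005, 0.036], [-0.041, 0.007, 0.046], [-0.033, 0.017, 0.051]]
top 0.008 44 [[-0.08, -0.065, 0.008], [-0.029, -0.034, 0.009], [0.078, 0.06, 0.017]]
top 0.022 84 [[-0.056, -0.017, 0.024], [-0.037, -0.012, 0.029], [0.032, -0.007, 0.033]]
scene rim 902 0.209 [-0.157 -0.069  0.132] 0.874
scene rim 449 0.21 [-0.159  0.071  0.133] 0.873
floor scene 2063
-0.01 0.006 1666 [[0.022, -0.077, -0.001], [0.081, -0.006, 0.003], [0.135, 0.061, 0.006]]
0.03 0.06 21 [[0.17, -0.07, 0.031], [0.174, 0.033, 0.038], [0.175, 0.059, 0.049]]
floor wrist 0
top rim 1111 0.21 [-0.159 -0.071  0.131] 0.884
top rim 1118 0.209 [-0.159  0.07   0.131] 0.883
floor top 5277
-0.01 0.006 4984 [[0.023, -0.077, -0.001], [0.097, 0.0, 0.003], [0.171, 0.077, 0.006]]
0.015 0.03 21 [[0.174, -0.079, 0.017], [0.174, -0.017, 0.023], [0.174, 0.07, 0.029]]
0.03 0.06 34 [[0.174, -0.059, 0.031], [0.174, 0.003, 0.04], [0.175, 0.077, 0.049]]
```

Clamp lies flat in the tray (bar top at 28 mm, centred). Now go in front of the rim and push the bin shut along its arc.

```bash
python3 -m pendant '[[-0.2,0,0.3,0,0,0],[-0.47,-0.3,0.3,0,0,0],[-0.47,-0.6,0.3,0,0,0],[-0.47,-1,0.3,0,0,0],[-0.47,-1,0.3,0,0,0]]' 1 20 |egrep 'pos|ft|gap'
python3 -m pendant '[[0,-0.4,0,0,0,0],[0,-0.8,0,0,0,0],[0,-1,0,0,0,0],[0,-1,-0.3,0,0,0],[0,-1,-0.63,0,0,0]]' |egrep 'pos|ft|gap'
python3 -m pendant '[[0,0,0,0,0,0]]' |egrep 'pos|ft|gap'
```

```text
position: [0.3874, 0.1408, 0.1641]
ft_force: [0.4, -0.1, 0.7]
finger_gap: 0.006
position: [0.3895, -0.0057, 0.0695]
ft_force: [-0.0, 0.1, -0.1]
finger_gap: 0.004
position: [0.3852, -0.0053, 0.0677]
ft_force: [-0.3, -0.1, 0.7]
finger_gap: 0.006
```

```bash
python3 -m pendant '[[0.107,-0.005,0,0,0,0],[0.21,-0.01,0.033,0,0,0],[0.307,-0.016,0.127,0,0,0],[0.4,-0.02,0.227,0,0,0],[0.51,-0.027,0.307,0,0,0]]' |egrep 'pos|ft|gap'
python3 -m pendant '[[0.107,-0.005,0.07,0,0,0],[0.23,-0.012,0.127,0,0,0],[0.35,-0.018,0.173,0,0,0],[0.48,-0.025,0.207,0,0,0],[0.567,-0.03,0.22,0,0,0]]' |egrep 'pos|ft|gap'
python3 - <<'E'
import runpy;runpy.run_path('m3.py')
E
```

```text
position: [0.4631, -0.0093, 0.1192]
ft_force: [-11.4, 0.2, 8.7]
finger_gap: 0.002
position: [0.5531, -0.0143, 0.1523]
ft_force: [-0.5, 0.3, 0.7]
finger_gap: 0.007
scene rim 1 0.203 [nan nan nan] nan
floor scene 1605
-0.01 0.006 481 [[0.13, -0.077, -0.009], [0.14, -0.005, -0.002], [0.149, 0.066, 0.006]]
0.015 0.03 492 [[0.105, -0.076, 0.015], [0.116, -0.005, 0.023], [0.127, 0.067, 0.03]]
0.03 0.06 314 [[0.103, -0.076, 0.03], [0.107, 0.007, 0.038], [0.112, 0.076, 0.05]]
floor wrist 43280
-0.01 0.006 9197 [[0.132, -0.077, -0.01], [0.139, 0.0, -0.002], [0.147, 0.077, 0.006]]
0.015 0.03 10107 [[0.109, -0.077, 0.015], [0.116, 0.0, 0.023], [0.123, 0.077, 0.03]]
0.03 0.06 3799 [[0.108, -0.077, 0.03], [0.109, -0.001, 0.04], [0.11, 0.076, 0.05]]
floor top 329
-0.01 0.006 108 [[0.135, 0.039, -0.009], [0.144, 0.054, -0.003], [0.152, 0.078, 0.005]]m3.py:10: RuntimeWarning: Mean of empty slice.
  if len(q): r=np.hypot(q[:,0],q[:,2]);k=q[r>np.percentile(r,95)];print(n,'rim',len(q),r.max().round(3),k.mean(0).round(3),np.arctan2(-k[:,0],k[:,2]).mean().round(3))
  ret = um.true_divide(
  ret = ret.dtype.type(ret / rcount)
```

```bash
python3 -m pendant '[[0.05,-0.003,0,0,0,0],[0.1,-0.006,0,0,0,0],[0.14,-0.008,0,0,0,0],[0.17,-0.009,0,0,0,0],[0.17,-0.009,0,0,0,0]]' |egrep 'pos|ft|gap'
python3 -m pendant '[[-0.2,0,0,0,0,0],[-0.5,0,0,0,0,0],[-0.9,0,0,0,0,0],[-0.9,0,0.5,0,0,0],[-0.9,0,0.9,0,0,0]]' |egrep 'time|pos|ft|gap'
python3 - <<'E'
from h import *
O=np.array([.600,-.018,.015]);c,s_=np.cos(-.052),np.sin(-.052);R=np.array([[c,-s_,0],[s_,c,0],[0,0,1]])
for n in('scene','top','wrist'):
    P=cloud(snap(n,n+'10'));Q=(P-O)@R
    m=(abs(Q[...,0])<.06)&(abs(Q[...,1])<.09)&(Q[...,2]>.197)&(Q[...,2]<.22);q=Q[m]
    if len(q):print(n,'rim',len(q),np.percentile(q,[3,50,97],axis=0).round(3).tolist())
    m=(abs(P[...,0]-.447)<.03)&(abs(P[...,1]+.309)<.03)&(P[...,2]>.2)&(P[...,2]<.23);q=P[m]
    if len(q):print(n,'cyl',len(q),np.percentile(q,[2,50,98],axis=0).round(3).tolist())
cv2.imwrite('pics/final.png',cv2.imread('pics/scene10.png'))
E
```

```text
position: [0.5752, -0.0159, 0.1496]
ft_force: [-1.5, 0.2, 0.5]
finger_gap: 0.004
time: 37.98
position: [0.4379, -0.0158, 0.2743]
ft_force: [2.2, -0.6, 1.6]
finger_gap: 0.007
scene rim 417 [[-0.006, -0.083, 0.2], [0.002, 0.005, 0.206], [0.007, 0.083, 0.212]]
scene cyl 143 [[0.43, -0.32, 0.2], [0.449, -0.302, 0.212], [0.462, -0.289, 0.219]]
top rim 640 [[-0.006, -0.084, 0.201], [-0.0, 0.001, 0.206], [0.007, 0.084, 0.209]]
top cyl 279 [[0.431, -0.323, 0.2], [0.447, -0.306, 0.214], [0.462, -0.293, 0.218]]
wrist rim 3970 [[-0.007, -0.085, 0.198], [-0.005, -0.001, 0.204], [-0.002, 0.084, 0.206]]
```

View pics/final.png

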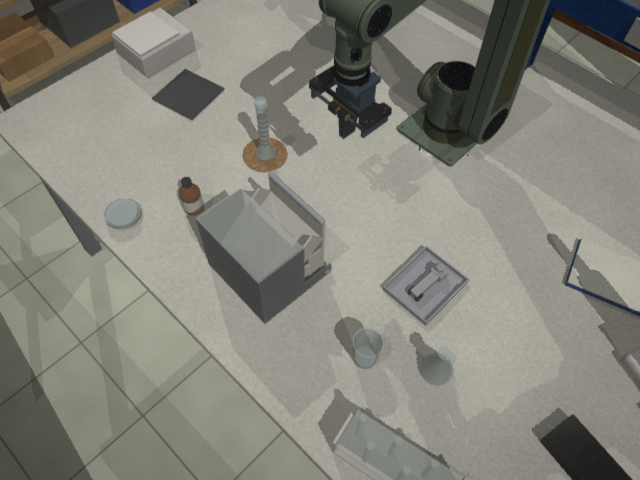

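The final picture shows the cylinder upright on the mat (264,130), the clamp flat in the tray (425,282), the bin shut with its rim back at (271,175)–(323,222), the bystanders unmoved and the arm clear.

```bash
python3 -m pendant '[[0,0,0,0,0,0],[0,0,0,0,0,0],[0,0,0,0,0,0],[0,0,0,0,0,0]]' | egrep 'time|ft'; python3 -c "
from plant import order
print(order.hand_in())"
```

```text
time: 38.62
ft_force: [0.7, 0.4, -0.5]
the job is handed in; nothing more can be done
None
```

The job is handed in at about 38.6 s, with no verdict returned: the last pictures show the cylinder upright on the mat, the clamp flat in the tray, the bin shut and the beaker, dropper and flask where they were; the bin took three pulls because the fingers end about 35 mm short of the reported TCP.

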